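# Pack the check-weighing kit into its tray

## Robot

A 7-joint arm with a two-finger parallel gripper is mounted at the origin on a cart in front of the work surface, level with it; the furniture and walls round the work are solid. World frame = base frame: x ahead of the robot, y to its left, z up, the work surface at z = 0. Lengths are in mm, angles in rad, forces in N, time in s.
With the tool pointing down it reaches from about 425 to 925 mm from the base axis. Payload 6.8 kg.
Tool frame: the origin (TCP) lies at the very end of the fingers, on their centre line; the grasp point (between the pads) lies 19 mm behind it (robot.hold_point_z is the distance from the TCP to the grasp point, in mm); z points along the fingers, y is the line along which they close (so a half turn about z gives the same grasp; the last joint's range is limited). The gripper opens to 88 mm and grips with 3 to 60 N. Pads are 20 mm wide; open, the fingers measure 115 mm over their backs; the gripper's body (75 mm by 178 mm) begins 61 mm behind the grasp point.
Start: joints at [-1.339, 0.477, 0.022, 1.555, -0.011, 1.109, -0.083], TCP at [224.973, 636.423, 222.664] pointing down, gripper open.
Joint ranges: [-2.96, 2.96], [-0.34, 2.1], [-1.41, 1.46], [0.24, 2.44], [-1.37, 4.51], [0.17, 1.92], [-2.96, 2.96]. Speed limits (rad/s): [2.39, 2.39, 3.14, 3.14, 3.14, 3.14, 3.14].

## Interface

Orientations are given as a rotation vector (axis times angle).
In Python, from plant import monitor, grab_frame, camera_params, close_job, robot gives the robot as it stands.
- The arm moves only by the tool arm_command, never from a script. Its argument "steps" is a list of rows, each a list of 3 entries, a list of its own where there are three numbers: the shift along the tool's x, y, z in mm, then the turn about the tool's z in rad, then the finger opening in mm, from 0 to 87.8. In form: [[[x, y, z], yaw, grip], ...]. A call has 1 to 12 rows; each row is the pose to reach, as a shift and turn from the pose commanded when the call began, along the tool's axes at that moment; what a row does not reach only later rows make up. A row lasts 1/10 s, in which the tool goes at most 50 mm and 8.59 degrees, less where a joint would pass 70% of its speed; a pose out of reach is approached as far as the arm can. A call with a gripper value outside its range is refused whole. The fingers move at their own pace and stop on an object; "squeeze" is the grip in N (left out, the last holds). Time passes only in rows, so rows that repeat a pose let the fingers close. It gives the time, the measured TCP pose, the force, the opening and the grip force at its end, in the units of the state.
- monitor.observe(): the state, without advancing time (a new reading comes with each control period).
- grab_frame(name): name is "scene" or "top"; returns (picture, depth): 480x640x3 uint8, blue, green, red; 480x640 float32, mm along the optical axis (not along the pixel's ray), 0 where there is no reading.
- camera_params(name): a dict with "fx", "fy", "cx", "cy" (pixels), "distortion" ([k1, k2, p1, p2, k3] as OpenCV has them; the pictures are not rectified), "extrinsics" (4x4, takes a point from camera to world coordinates). Camera axes: x right, y up, looking along -z (the intrinsics and any distortion apply to the point x, -y, -z); pixel columns grow to the right and rows downward; lengths in mm; the calibration is good to about 2 mm. A picture is of the moment at which its call begins. camera_params takes no time and is no camera call.
- close_job(): hands the job in; it is judged then, once.
The state is a dict: "time_s": time; "qpos": joint angles; "dq": joint speeds; "joint_efforts": joint torques, N m; "tool_pos": TCP position; "ee_rot": TCP orientation; "ft_force": force on the tool from outside, world axes, zero at the start; "torque": the same for the moment, N m; "opening": opening from 0.0 (shut) to 1.0 (fully open); "grasp_force": force on a finger pad.
Only numpy, scipy, OpenCV 4.12 (cv2) and the standard library are available. Lean on these libraries where they do the work, as an engineer would, in place of code of your own. Each camera call takes 0.05 s, during which the arm holds its last target. There are 200 camera calls.

## Task

Pack the check-weighing kit into the tray: put the larger of the two calibration weights, the larger of the two beakers and the shorter of the two small cartons each into the tray pocket made for it (smallest round pocket for the weight, large round one for the beaker, rectangular one for the carton), standing upright and seated on the pocket's floor. Leave the smaller weight, the smaller beaker and the longer carton where they are.

Things in the scene. Friction and masses are not known exactly. Their poses are not given: they have to be found in the camera images.
- large_weight_mid (a point): Larger calibration weight: plain pale metal, body 32 mm in diameter up to 42 mm, then a narrow neck (17 mm at 48 to 51 mm) and a round head (23 mm at 55 to 60 mm), 62 mm tall, about 0.2 kg, standing. This point is its centre, half-way up (31 mm above its underside); z is its upright axis. Belongs in the tray.
- large_beaker_mid (a point): Larger glass beaker: outside 52 mm in diameter (53 at the rim), 69 mm tall, open at the top, light (about 0.06 kg), standing. This point is its centre, half-way up (34.5 mm above its underside); z is its upright axis. Belongs in the tray.
- short_box_mid (a point): Shorter small carton: closed rigid box, 51 mm (its x) by 62 mm (its y), 36 mm tall, about 0.06 kg, lying on its broad face. This point is its centre, half-way up (18 mm above its underside); z is up. Belongs in the tray.
- small_weight_mid (a point): Smaller calibration weight, a look-alike that stays: same shape and metal, 23 mm in diameter, 48 mm tall. This point is its centre, 24 mm above its underside.
- small_beaker_mid (a point): Smaller glass beaker, a look-alike that stays: 45 mm in diameter, 57 mm tall. This point is its centre, 28.5 mm above its underside.
- long_box_mid (a point): Longer small carton, a look-alike that stays: 51 mm (x) by 90 mm (y), 45 mm tall. This point is its centre, 22.5 mm above its underside. (Fixed obstacles: hotplate, 85 mm high, world x from 0.46, y from 0.27; reagent rack from about x = 0.73, 0.4 m up; fume hood over x -0.08 to 0.27, y from 0.21, down to 0.80 m.)
- weight_nest_floor (a point): Smallest round pocket, for the weight; grey plastic insert, 96x96 mm and 14 mm thick, lying in the tray with its top 19 mm above the worktop; fixed, but the three inserts change places along the tray. This point is the centre of the pocket's floor, 11 mm above the worktop; the pocket is 8 mm deep; 46 mm in diameter. z is up. The clearance is too narrow for fingertips, so they must stay above the insert's top while the thing is set down.
- beaker_nest_floor (a point): Large round pocket, for the beaker; grey plastic insert, 96x96 mm and 14 mm thick, lying in the tray with its top 19 mm above the worktop; fixed, but the three inserts change places along the tray. This point is the centre of the pocket's floor, 11 mm above the worktop; the pocket is 8 mm deep; 64 mm in diameter. z is up. The clearance is too narrow for fingertips, so they must stay above the insert's top while the thing is set down.
- box_nest_floor (a point): Rectangular pocket, for the carton; grey plastic insert, 96x96 mm and 14 mm thick, lying in the tray with its top 19 mm above the worktop; fixed, but the three inserts change places along the tray. This point is the centre of the pocket's floor, 11 mm above the worktop; the pocket is 8 mm deep; 66 mm (its x) by 77 mm (its y, along the tray's length). z is up. The clearance is too narrow for fingertips, so they must stay above the insert's top while the thing is set down.
- tray: Shallow aluminium tray, 106 mm (its x) by 298 mm (its y), rim 20 mm high, fixed; the three inserts lie in a row along its y, 96.5 mm apart. Origin: centre of its underside; z is up. Obstacle on its right: a balance, base 60 mm high over world x 0.45 to 0.74, y -0.32 to -0.12, glass walls to 0.17 m from x = 0.55, open lid to 0.32 m from x = 0.63: pass round its front.
Mind the look-alikes: they are no part of the job. What is shaped like the part that bears large_beaker_mid but red or turquoise is not meant.

How it is judged (in metres and radians):
At the end, for the whole second after the job is handed in: The larger weight, larger beaker and shorter carton each sit in their own pocket: centre within 13 mm of the pocket's centre, on its floor (to 3 mm), upright within 0.08 rad, at rest and released; the smaller weight, smaller beaker and longer carton are within 20 mm of where they stood (horizontal distance between large_weight_mid and weight_nest_floor below 0.013 m and z of large_weight_mid in the frame of weight_nest_floor between 0.027 and 0.034 m and angle between each of large_weight_mid, large_beaker_mid, short_box_mid's own z axis and vertical below 0.08 rad and linear speed of each of large_weight, large_beaker, short_box below 0.02 m/s and contact force between each of large_weight, large_beaker, short_box and the fingers below 0.05 N and horizontal distance between large_beaker_mid and beaker_nest_floor below 0.013 m and z of large_beaker_mid in the frame of beaker_nest_floor between 0.0305 and 0.0375 m and horizontal distance between short_box_mid and box_nest_floor below 0.013 m and z of short_box_mid in the frame of box_nest_floor between 0.014 and 0.021 m and distance of each of small_weight_mid, small_beaker_mid, long_box_mid from where it was at the start of the episode below 0.02 m); the robot touches nothing.
It fails at once if the smaller weight is shifted by more than 20 mm (distance of small_weight_mid from where it was at the start of the episode above 0.02 m).
It fails at once if the smaller beaker is shifted by more than 20 mm (distance of small_beaker_mid from where it was at the start of the episode above 0.02 m).
It fails at once if the longer carton is shifted by more than 20 mm (distance of long_box_mid from where it was at the start of the episode above 0.02 m).
It also fails if it takes over 104 s, if anything falls off the work surface, if the arm or the gripper's body presses on something with over 40 N, if the wrist force passes 120 N, or if a joint passes its speed limit or range.

## Working session

There is one attempt and no reset: what is moved stays moved. The work goes in short steps, Python scripts to look and compute and a tool call to move; the robot and the scene stay as the last step left them, time stands still between calls to the robot, and variables do not carry over. Pictures are saved under pics/ and viewed, at most 14 in all, crops included, and the job is handed in when it is done.

Besides the shell and the picture viewer there is one more tool, called after "Emit:" as a command line: name --argument value ..., lists and objects as JSON in quotes. arm_command: Moves the arm, as the interface text tells. Its arguments: {"type":"object","properties":{"steps":{"type":"array"},"squeeze":{"type":"number"}},"required":["steps"]}

```bash
mkdir -p pics
cat > h.py <<'E'
import numpy as np, cv2
from plant import monitor, grab_frame, camera_params, close_job, robot
def pts(name,uv,depth=None,z=None,win=1):
    c=camera_params(name);K=np.array([[c['fx'],0,c['cx']],[0,c['fy'],c['cy']],[0,0,1]]);T=np.array(c['extrinsics'])
    uv=np.array(uv,float).reshape(-1,2)
    n=cv2.undistortPoints(uv.reshape(-1,1,2),K,np.array(c['distortion'],float)).reshape(-1,2)
    d=np.c_[n[:,0],-n[:,1],-np.ones(len(n))]
    if z is None:
        dd=depth[uv[:,1].astype(int),uv[:,0].astype(int)]
        return (d*dd[:,None])@T[:3,:3].T+T[:3,3]
    r=d@T[:3,:3].T; o=T[:3,3]
    return o+r*((z-o[2])/r[:,2])[:,None]
E
python3 - <<'E'
from h import *
for n in("scene","top"):
    p,d=grab_frame(n); cv2.imwrite(f"pics/{n}0.png",p); np.save(n+"0.npy",d)
    print(camera_params(n))
s=monitor.observe();print(s)
E
```

```text
{'fx': 443.94649311451496, 'fy': 443.94649311451496, 'cx': 324.34878830269497, 'cy': 244.0247417657531, 'distortion': array([0.00606319, 0.        , 0.        , 0.        , 0.        ]), 'extrinsics': array([[ 5.59073069e-01,  4.36975720e-01, -7.04620127e-01,
        -2.09709726e+02],
       [-8.29099017e-01,  3.00454566e-01, -4.71510205e-01,
        -6.31692871e+02],
       [ 5.66782325e-03,  8.47808512e-01,  5.30272197e-01,
         6.18146493e+02],
       [ 0.00000000e+00,  0.00000000e+00,  0.00000000e+00,
         1.00000000e+00]])}
{'fx': 531.4818489730153, 'fy': 531.4818489730153, 'cx': 323.3083560948342, 'cy': 239.31049357156968, 'distortion': array([-0.13401397,  0.        ,  0.        ,  0.        ,  0.        ]), 'extrinsics': array([[-2.83008973e-02,  9.88515801e-01, -1.48443830e-01,
         3.22441916e+02],
       [-9.99501495e-01, -3.00632771e-02, -9.64159446e-03,
        -1.36325807e+02],
       [-1.39935765e-02,  1.48096964e-01,  9.88873839e-01,
         1.28685134e+03],
       [ 0.00000000e+00,  0.00000000e+00,  0.00000000e+00,
         1.00000000e+00]])}
{'time_s': 0.1, 'qpos': array([-1.33911095,  0.4776965 ,  0.02234678,  1.5563233 , -0.01149364,
        1.10932529, -0.08310653]), 'dq': array([-6.81883439e-04, -4.05913987e-04,  1.25869050e-03, -5.36337805e-03,
        3.82685227e-05, -1.34777259e-03, -1.97075864e-03]), 'joint_efforts': array([ 4.27267732e-03, -5.84094965e+01,  1.53990258e+00, -2.73314238e+01,
       -5.42864227e-02,  1.31458609e-02,  4.91625531e-05]), 'tool_pos': array([224.80197331, 635.89300534, 221.80544576]), 'ee_rot': array([-5.31124006e-01, -3.09621666e+00,  2.54010978e-03]), 'ft_force': array([-0.40939556,  0.12753623,  0.49336974]), 'torque': array([-0.01740687, -0.0279448 , -0.00544311]), 'grasp_force': 0.0, 'opening': 1.0011150666842927}
```

View pics/top0.png

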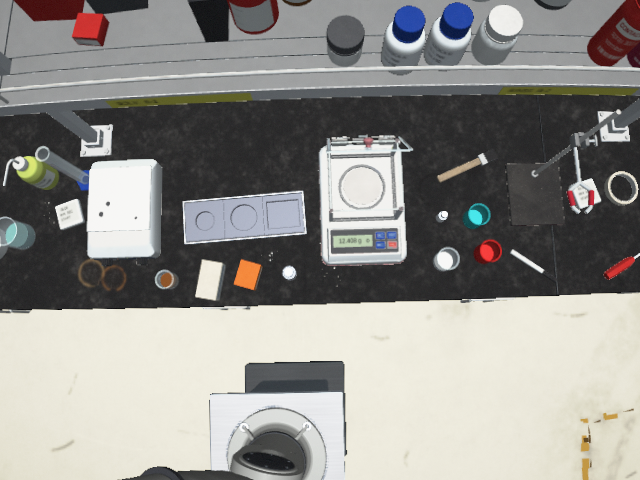

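View pics/scene0.png

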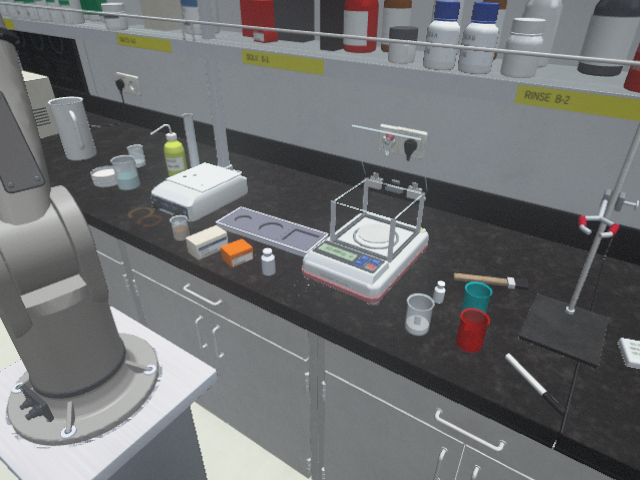

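The top view (up = +x, right = −y) shows two weights near (289,272) and (443,215), and two clear beakers near (446,260) and (166,280). The cartons are at (248,275) orange and (210,280) cream. The tray runs from (183,222) to (305,218), with the small round pocket at (205,221), the large round one at (244,217) and the rectangular one at (284,214). I'll take enlarged crops next.

Run:
```python
from h import *
p=cv2.imread("pics/top0.png")
cv2.imwrite("pics/c1.png",cv2.resize(p[185:310,150:310],None,fx=4.8,fy=4.8,interpolation=cv2.INTER_CUBIC))
cv2.imwrite("pics/c2.png",cv2.resize(p[195:285,420:520],None,fx=6,fy=6,interpolation=cv2.INTER_CUBIC))
```

```text
(no output)
```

View pics/c1.png

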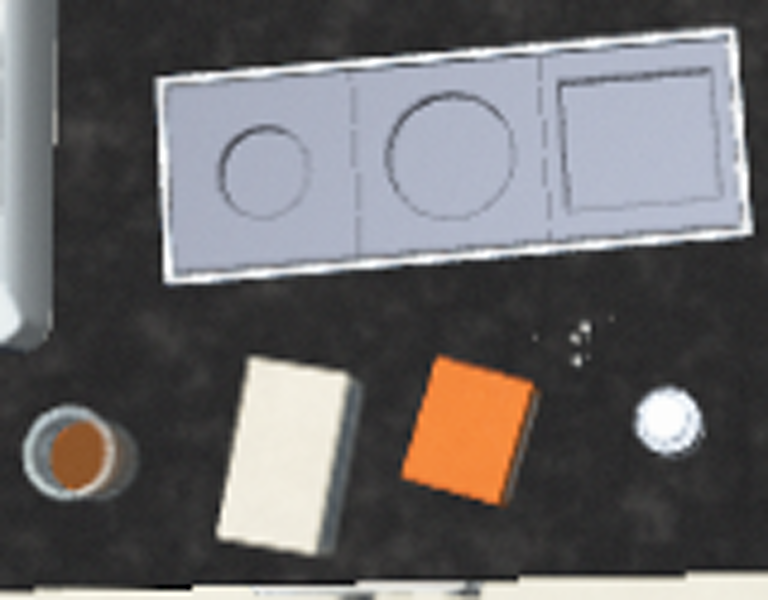

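View pics/c2.png

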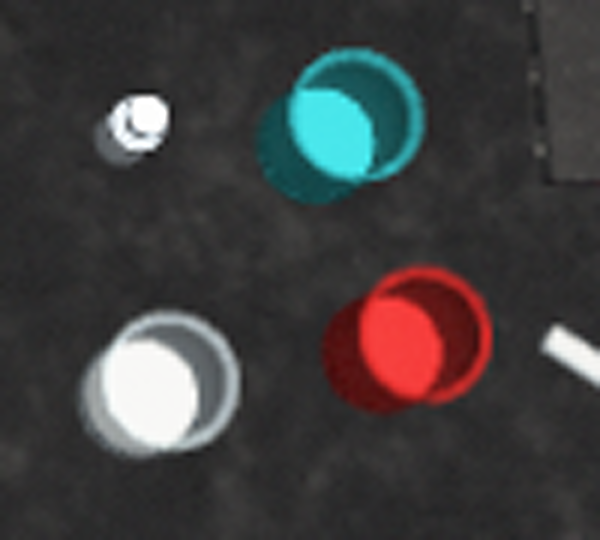

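In crop 1 the tray corners are at (157,77), (736,30), (752,232), (167,282), the pocket circles are centred at (265,172) and (451,156), and the orange carton's top corners are (438,355), (533,383), (503,505), (402,477). The weight is at (669,421). In crop 2 the white-filled beaker's rim centre is (170,381) and the small weight's head is (150,115).

Run:
```python
from h import *
np.set_printoptions(precision=1,suppress=True)
def c1(a): return (np.array(a,float)+.5)/4.8-.5+[150,185]
def c2(a): return (np.array(a,float)+.5)/6-.5+[420,195]
def sides(P): return [round(float(np.linalg.norm(P[i]-P[(i+1)%len(P)])),1) for i in range(len(P))]
for n,a,z in [("tray",[(157,77),(736,30),(752,232),(167,282)],20),("rect",[(558,78),(713,68),(724,196),(570,210)],19),
 ("long",[(249,355),(350,372),(322,555),(218,540)],45),("short",[(438,355),(533,383),(503,505),(402,477)],36)]:
    P=pts("top",c1(a),z=z);e=P[1]-P[0];f=P[3]-P[0];print(n,P.mean(0),sides(P),"edge01 ang",np.arctan2(e[1],e[0]),"edge03 ang",np.arctan2(f[1],f[0]))
for n,a,z,f in [("wpocket",[(265,172),(219,172),(311,172)],19,c1),("bpocket",[(451,156),(386,156),(516,156)],19,c1),
 ("lweight",[(669,421),(635,421),(703,421)],42,c1),("sbeaker",[(70,452),(23,452),(116,452)],57,c1),
 ("lbeaker",[(170,381),(103,381),(239,381)],69,c2),("sweight",[(150,115),(130,115),(170,115)],45,c2),("turq",[(356,115),(290,115),(424,115)],69,c2),("red",[(425,335),(360,335),(492,335)],69,c2)]:
    P=pts("top",f(a),z=z);print(n,P[0],"dia",np.linalg.norm(P[1]-P[2]))
d=np.load("top0.npy")
for q in [c1((669,421)),c1((468,430)),c1((285,455)),c1((350,250)),c1((700,420)),c2((150,115)),c2((140,390))]:
    print(q,pts("top",[q],depth=d))
from scipy.spatial.transform import Rotation as R
print(R.from_rotvec(monitor.observe()['ee_rot']).as_matrix())
```

```text
tray [574.1  69.   20. ] [299.6, 104.8, 298.8, 107.1] edge01 ang -1.5233164104724901 edge03 ang -3.07912973949016
rect [579.8 -28.1  19. ] [79.3, 66.5, 78.3, 68.7] edge01 ang -1.5380084399461518 edge03 ang -3.063677388439195
long [421.4 148.4  45. ] [51.6, 90.7, 52.4, 92.3] edge01 ang -1.7628242025324101 edge03 ang 2.974333697851883
short [432.2  58.3  36. ] [49.6, 61.8, 52.2, 62.8] edge01 ang -1.883736156921471 edge03 ang 2.8445975711846607
wpocket [568.3 164.9  19. ] dia 47.77142455373978
bpocket [573.5  69.1  19. ] dia 66.6691571405227
lweight [433.3 -41.3  42. ] dia 33.38291869310519
sbeaker [424.5 252.9  57. ] dia 46.99006228202407
lbeaker [ 452.6 -411.6   69. ] dia 53.10809428600671
sweight [ 561.8 -415.7   45. ] dia 16.11502953614632
turq [ 554.9 -492.2   69. ] dia 53.62685210608039
red [ 467.2 -513.2   69. ] dia 52.52131552233855
[289.  272.3] [[431.4 -42.9  63.6]]
[247.1 274.2] [[432.3  59.   34.1]]
[209.  279.4] [[421.8 149.2  40.7]]
[222.5 236.7] [[527.1 121.5  16.3]]
[295.4 272.1] [[433.  -56.8  46.4]]
[444.6 213.8] [[ 561.4 -415.2   47.1]]
[442.9 259.6] [[ 455.1 -411.3   15.1]]
[[-0.9  0.3 -0. ]
 [ 0.3  0.9 -0. ]
 [-0.  -0.  -1. ]]
```

```bash
cat >> h.py <<'E'
from scipy.spatial.transform import Rotation as Ro
def go(x,y,z,ya=None):
    s=monitor.observe();R=Ro.from_rotvec(s['ee_rot']).as_matrix();cur=np.arctan2(R[1,1],R[0,1])
    t=0 if ya is None else (cur-ya+np.pi/2)%np.pi-np.pi/2
    print("t",round(s['time_s'],2),"pos",s['tool_pos'].round(1),"yang",round(float(cur),3),"q7",round(float(s['qpos'][6]),2),
      "-> shift",(R.T@(np.array([x,y,z])-s['tool_pos'])).round(1),"turn",round(float(t),3))
E
python3 -c "
from h import *
go(470,60,150,1.266)"
```

```text
t 0.1 pos [224.8 635.9 221.8] yang 1.231 q7 -0.08 -> shift [-423.1 -461.1   72.6] turn -0.035
```

Emit:
arm_command --steps '[[[-423, -461, 73], -0.035, 66], [[-423, -461, 73], -0.035, 66], [[-423, -461, 73], -0.035, 66], [[-423, -461, 73], -0.035, 66], [[-423, -461, 73], -0.035, 66], [[-423, -461, 73], -0.035, 66], [[-423, -461, 73], -0.035, 66], [[-423, -461, 73], -0.035, 66], [[-423, -461, 73], -0.035, 66], [[-423, -461, 73], -0.035, 66], [[-423, -461, 73], -0.035, 66], [[-423, -461, 73], -0.035, 66]]'

```text
time_s: 1.3
tool_pos: [458.7, 86.2, 152.9]
ee_rot: [0.477, 3.105, 0.0]
ft_force: [0.8, 0.7, -0.7]
opening: 0.753
grasp_force: 0.0
```

```bash
python3 -c "
from h import *
go(432,58.5,80,1.266)"
```

```text
t 1.3 pos [458.7  86.2 152.9] yang 1.266 q7 1.03 -> shift [ 17.2 -34.4  72.9] turn 0.0
```

Emit:
arm_command --steps '[[[0, 0, 0], 0, 66], [[0, 0, 0], 0, 66], [[0, 0, 0], 0, 66]]'

```text
time_s: 1.6
tool_pos: [458.1, 89.4, 153.0]
ee_rot: [-0.474, -3.105, -0.001]
ft_force: [0.3, -0.4, -0.8]
opening: 0.753
grasp_force: 0.0
```

```bash
python3 -c "
from h import *
go(432,58.5,80,1.266)
p,d=grab_frame('scene');cv2.imwrite('pics/s1.png',p)
p,d=grab_frame('top');cv2.imwrite('pics/t1.png',p)"
```

```text
t 1.6 pos [458.1  89.4 153. ] yang 1.268 q7 1.03 -> shift [ 15.6 -37.3  73. ] turn 0.002
```

Emit:
arm_command --steps '[[[16, -37, 50], 0, 66], [[16, -37, 70], 0, 66], [[16, -37, 80], 0, 66], [[16, -37, 95], 0, 66], [[16, -37, 95], 0, 66]]'

```text
time_s: 2.2
tool_pos: [432.0, 59.0, 57.5]
ee_rot: [-0.473, -3.104, 0.0]
ft_force: [-0.2, -1.0, 0.3]
opening: 0.752
grasp_force: 0.0
```

```bash
python3 -c "
from h import *
go(432,58.5,13,1.266)
p,d=grab_frame('scene');cv2.imwrite('pics/s2.png',cv2.resize(p[150:330,130:370],None,fx=3,fy=3,interpolation=cv2.INTER_CUBIC))"
```

```text
t 2.2 pos [432.   59.   57.5] yang 1.268 q7 1.15 -> shift [-0.2 -0.4 44.5] turn 0.002
```

View pics/s2.png

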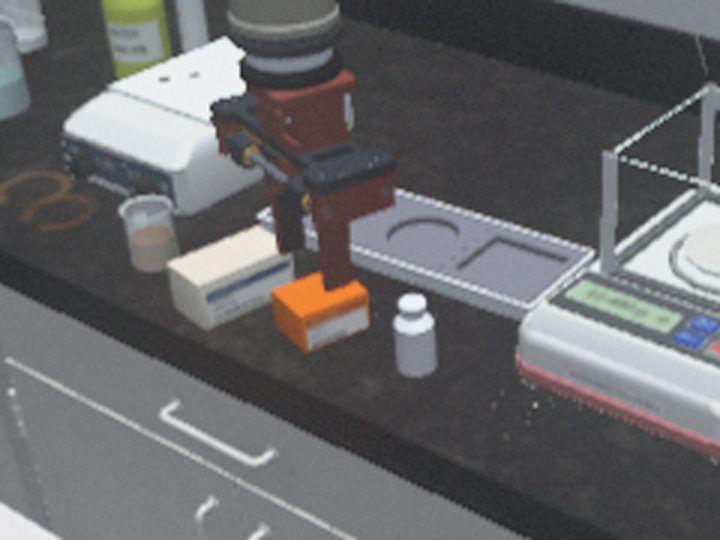

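The picture shows the fingers straddling the orange carton. The right tip at (340,285), about 21 mm above the carton top, drops outside the label face's mid edge at (338,298), so I'll descend.

Emit:
arm_command --steps '[[[0, 0, 15], 0, 66], [[0, 0, 30], 0, 66], [[0, 0, 44], 0, 66], [[0, 0, 44], 0, 66], [[0, 0, 44], 0, 45], [[0, 0, 44], 0, 45], [[0, 0, 44], 0, 45], [[0, 0, 44], 0, 45], [[0, 0, 44], 0, 45], [[0, 0, 44], 0, 45]]' --squeeze 15

```text
time_s: 3.25
tool_pos: [433.0, 58.1, 15.1]
ee_rot: [0.477, 3.104, 0.002]
ft_force: [-0.6, 0.6, 7.4]
opening: 0.568
grasp_force: 15.0
```

```bash
python3 -c "
from h import *
go(579,-27.4,120,0.05)
s=monitor.observe();print(s['opening']*88)"
```

```text
t 3.25 pos [433.   58.1  15.1] yang 1.266 q7 1.19 -> shift [-165.1  -37.6 -104.7] turn 1.216
49.97947964611597
```

Emit:
arm_command --steps '[[[0, 0, -20], 0, 45], [[0, 0, -50], 0, 45], [[0, 0, -85], 0, 45], [[-10, 0, -105], 0.1, 45], [[-30, -5, -105], 0.22, 45], [[-55, -10, -105], 0.36, 45], [[-80, -15, -105], 0.5, 45], [[-100, -20, -105], 0.64, 45], [[-120, -25, -105], 0.78, 45], [[-140, -30, -105], 0.92, 45], [[-155, -35, -105], 1.05, 45], [[-165, -38, -105], 1.15, 45]]'

```text
time_s: 4.45
tool_pos: [578.9, -28.9, 119.5]
ee_rot: [2.095, 2.34, 0.0]
ft_force: [0.2, -0.8, -1.7]
opening: 0.568
grasp_force: 15.0
```

Emit:
arm_command --steps '[[[0, 0, 0], 0.066, 45], [[0, 0, 0], 0.066, 45], [[0, 0, 0], 0.066, 45]]'

```text
time_s: 4.75
tool_pos: [577.8, -27.8, 119.2]
ee_rot: [-2.162, -2.278, 0.0]
ft_force: [-0.6, 0.6, -0.9]
opening: 0.565
grasp_force: 15.0
```

```bash
python3 -c "
from h import *
go(579,-27.4,27,0.05)
s=monitor.observe();print(s['opening']*88,s['grasp_force'],s['ft_force'])
p,d=grab_frame('scene');cv2.imwrite('pics/s3.png',cv2.resize(p[150:330,180:420],None,fx=3,fy=3,interpolation=cv2.INTER_CUBIC))"
```

```text
t 4.75 pos [577.8 -27.8 119.2] yang 0.052 q7 0.32 -> shift [ 0.4  1.2 92.2] turn 0.002
49.70045473380674 14.972651302814484 [-0.56228471  0.61485656 -0.9129806 ]
```

View pics/s3.png

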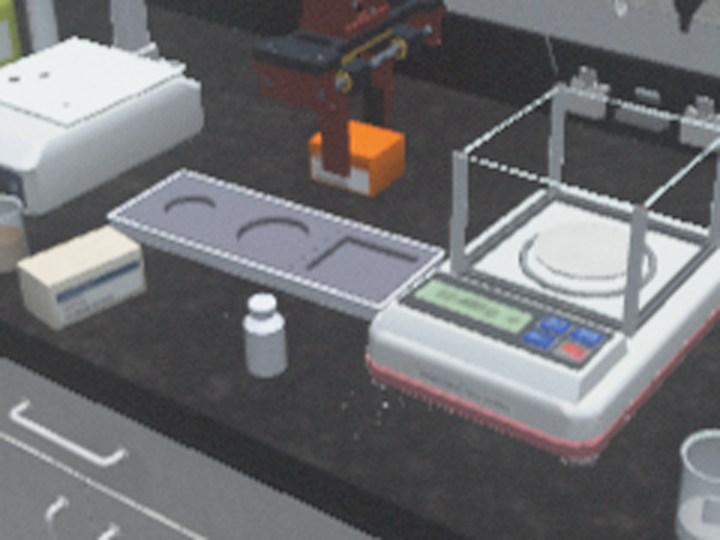

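The carton is held level above the rectangular pocket, so I'll lower it.

Emit:
arm_command --steps '[[[0, 1, 30], 0, 45], [[0, 1, 55], 0, 45], [[0, 1, 75], 0, 45], [[0, 1, 84], 0, 45], [[0, 1, 89], 0, 45], [[0, 1, 91], 0, 45], [[0, 1, 91], 0, 45]]'

```text
time_s: 5.5
tool_pos: [579.6, -28.1, 28.7]
ee_rot: [2.165, 2.276, 0.001]
ft_force: [0.7, -0.5, -0.5]
opening: 0.571
grasp_force: 15.0
```

Emit:
arm_command --steps '[[[0, 0, 1], 0, 45], [[0, 0, 2], 0, 45], [[0, 0, 3], 0, 45], [[0, 0, 3], 0, 45]]'

```text
time_s: 5.9
tool_pos: [579.5, -28.0, 26.1]
ee_rot: [2.165, 2.276, 0.002]
ft_force: [-1.8, 0.8, 7.7]
opening: 0.568
grasp_force: 15.0
```

Emit:
arm_command --steps '[[[0, 0, 0], 0, 64], [[0, 0, 0], 0, 64], [[0, 0, 0], 0, 64], [[0, 0, -20], 0, 64], [[0, 0, -60], 0, 64], [[0, 0, -100], 0, 60], [[0, 0, -100], 0, 60]]'

```text
time_s: 6.6
tool_pos: [582.5, -28.7, 129.9]
ee_rot: [2.162, 2.271, 0.01]
ft_force: [0.7, 0.5, 0.6]
opening: 0.689
grasp_force: 0.0
```

```bash
python3 -c "
from h import *
go(432.5,-42,120,0.05)"
```

```text
t 6.6 pos [582.5 -28.7 129.9] yang 0.049 q7 0.32 -> shift [  -5.9 -150.5    8.6] turn -0.001
```

Emit:
arm_command --steps '[[[-2, -45, 5], 0, 60], [[-4, -90, 10], 0, 60], [[-5, -130, 10], 0, 60], [[-6, -148, 10], 0, 60], [[-6, -148, 10], 0, 60], [[-6, -148, 10], 0, 60]]'

```text
time_s: 7.2
tool_pos: [432.3, -41.2, 115.2]
ee_rot: [2.165, 2.276, 0.001]
ft_force: [0.3, 0.2, -1.0]
opening: 0.682
grasp_force: 0.0
```

```bash
python3 -c "
from h import *
go(432.5,-42,14,0.05)
p,d=grab_frame('scene');cv2.imwrite('pics/s4.png',cv2.resize(p[150:330,180:420],None,fx=3,fy=3,interpolation=cv2.INTER_CUBIC))"
```

```text
t 7.2 pos [432.3 -41.2 115.2] yang 0.05 q7 0.27 -> shift [ -0.8   0.  101.2] turn 0.0
```

View pics/s4.png

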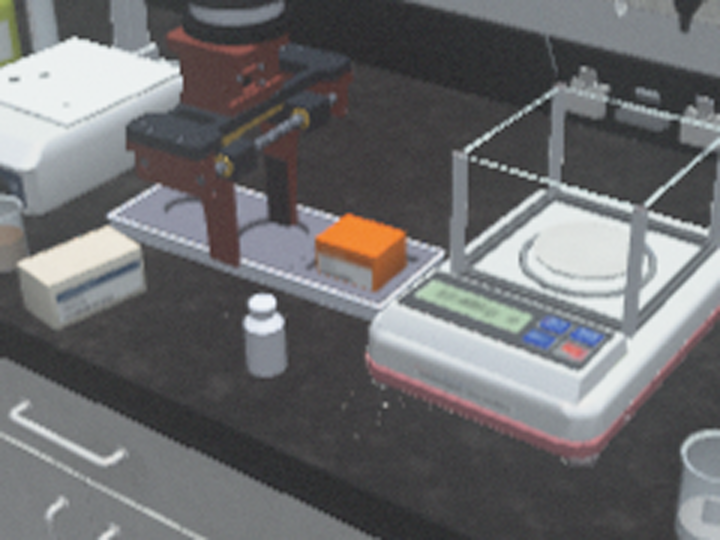

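The carton is seated in the rectangular pocket at (360,250). Allowing for perspective lean, the finger midpoint (253,243) projects onto the weight's base at (265,368), so the gripper is aligned.

Emit:
arm_command --steps '[[[0, 0, 30], 0, 60], [[0, 0, 60], 0, 60], [[0, 0, 85], 0, 60], [[0, 0, 99], 0, 60], [[0, 0, 99], 0, 60], [[0, 0, 99], 0, 25], [[0, 0, 99], 0, 25], [[0, 0, 99], 0, 25], [[0, 0, 99], 0, 25], [[0, 0, 99], 0, 25], [[0, 0, 99], 0, 25], [[0, 0, 99], 0, 25]]' --squeeze 20

```text
time_s: 8.45
tool_pos: [432.7, -41.3, 16.8]
ee_rot: [2.164, 2.275, 0.003]
ft_force: [1.3, 0.8, 6.9]
opening: 0.359
grasp_force: 20.0
```

```bash
python3 -c "
from h import *
s=monitor.observe();print(s['opening']*88,s['grasp_force'],s['ft_force'])
go(569,165.2,150,0.05)"
```

```text
31.63153969902517 20.001958755310625 [1.3130585  0.77460379 6.91626834]
t 8.45 pos [432.7 -41.3  16.8] yang 0.05 q7 0.47 -> shift [ 199.5  146.8 -132.8] turn 0.0
```

Emit:
arm_command --steps '[[[0, 0, -25], 0, 25], [[0, 0, -60], 0, 25], [[0, 0, -100], 0, 25], [[20, 15, -125], 0, 25], [[50, 37, -133], 0, 25], [[80, 59, -133], 0, 25], [[110, 81, -133], 0, 25], [[140, 103, -133], 0, 25], [[165, 121, -133], 0, 25], [[185, 136, -133], 0, 25], [[199, 147, -133], 0, 25], [[199, 147, -133], 0, 25]]'

```text
time_s: 9.65
tool_pos: [568.5, 167.3, 148.3]
ee_rot: [-2.161, -2.28, 0.001]
ft_force: [-0.3, -1.3, -2.8]
opening: 0.357
grasp_force: 20.0
```

Emit:
arm_command --steps '[[[0, 0, 0], 0, 25], [[0, 0, 0], 0, 25], [[0, 0, 0], 0, 25]]'

```text
time_s: 9.95
tool_pos: [567.8, 163.3, 149.1]
ee_rot: [-2.167, -2.274, 0.001]
ft_force: [0.2, -0.6, -1.8]
opening: 0.359
grasp_force: 20.0
```

```bash
python3 -c "
from h import *
s=monitor.observe();print(s['opening']*88,s['grasp_force'],s['ft_force'])
go(569,165.2,28,0.05)
p,d=grab_frame('scene');cv2.imwrite('pics/s5.png',cv2.resize(p[130:310,180:420],None,fx=3,fy=3,interpolation=cv2.INTER_CUBIC))"
```

```text
31.61992730919319 19.99971011071466 [ 0.24306187 -0.56261117 -1.80683309]
t 9.95 pos [567.8 163.3 149.1] yang 0.048 q7 -0.03 -> shift [  1.8   1.3 121.1] turn -0.002
```

View pics/s5.png

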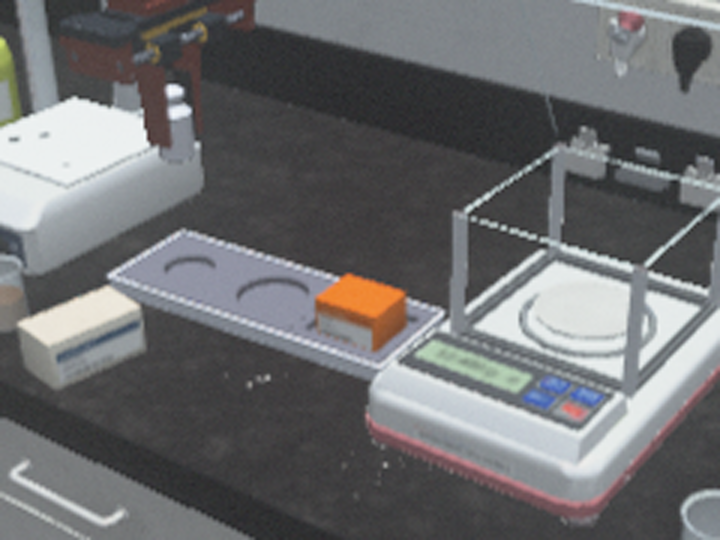

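The weight is held upright with its base at (180,158), above the small pocket at (190,267). I'll lower it now.

Emit:
arm_command --steps '[[[2, 1, 35], 0, 25], [[2, 1, 70], 0, 25], [[2, 1, 95], 0, 25], [[2, 1, 108], 0, 25], [[2, 1, 115], 0, 25], [[2, 1, 118], 0, 25], [[2, 1, 120], 0, 25], [[2, 1, 120], 0, 25]]'

```text
time_s: 10.8
tool_pos: [570.0, 166.8, 29.9]
ee_rot: [2.165, 2.276, 0.002]
ft_force: [0.6, -0.4, -2.5]
opening: 0.358
grasp_force: 20.0
```

Emit:
arm_command --steps '[[[1, -1, 1], 0, 25], [[1, -1, 2], 0, 25], [[1, -1, 3], 0, 25], [[1, -1, 3], 0, 25]]'

```text
time_s: 11.2
tool_pos: [568.6, 168.1, 27.8]
ee_rot: [-2.165, -2.276, -0.002]
ft_force: [-4.3, -0.9, 13.0]
opening: 0.357
grasp_force: 20.0
```

Emit:
arm_command --steps '[[[1, -1, 2], 0, 52], [[1, -1, 2], 0, 52], [[1, -1, 2], 0, 52], [[1, -1, -15], 0, 52], [[1, -1, -50], 0, 52], [[1, -1, -95], 0, 70], [[1, -1, -140], 0, 70], [[1, -1, -160], 0, 70], [[1, -1, -160], 0, 70]]'

```text
time_s: 12.1
tool_pos: [569.6, 168.8, 190.7]
ee_rot: [2.164, 2.274, 0.011]
ft_force: [0.4, 0.5, -0.4]
opening: 0.8
grasp_force: 0.0
```

```bash
python3 -c "
from h import *
go(450,-80,200,0.05)
go(451.5,-411,200,0.05)
p,d=grab_frame('scene');cv2.imwrite('pics/s6.png',cv2.resize(p[150:330,180:420],None,fx=3,fy=3,interpolation=cv2.INTER_CUBIC))"
```

```text
t 12.1 pos [569.6 168.8 190.7] yang 0.049 q7 -0.06 -> shift [-242.6 -131.7  -10.9] turn -0.001
t 12.1 pos [569.6 168.8 190.7] yang 0.049 q7 -0.06 -> shift [-573.2 -146.5  -12. ] turn -0.001
```

View pics/s6.png

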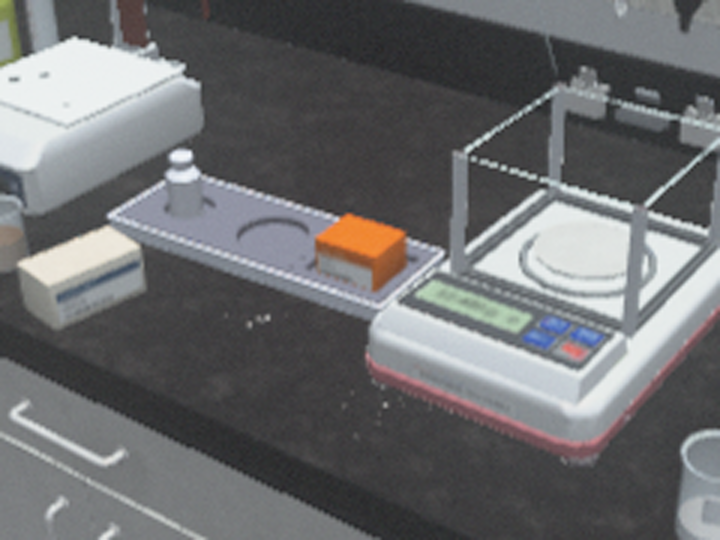

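The weight stands in its pocket at (187,210) and the carton is seated. Next is the beaker, going round the front of the balance.

Emit:
arm_command --steps '[[[-43, -23, -12], 0, 70], [[-85, -46, -12], 0, 70], [[-127, -69, -12], 0, 70], [[-169, -92, -12], 0, 70], [[-208, -115, -12], 0, 70], [[-245, -132, -12], 0, 70], [[-292, -136, -12], 0, 70], [[-340, -138, -12], 0, 70], [[-388, -140, -12], 0, 70], [[-436, -142, -12], 0, 70], [[-484, -144, -12], 0, 70], [[-530, -146, -12], 0, 70]]'

```text
time_s: 13.35
tool_pos: [446.9, -369.5, 196.8]
ee_rot: [-2.164, -2.274, 0.001]
ft_force: [1.8, 0.9, 1.0]
opening: 0.798
grasp_force: 0.0
```

Emit:
arm_command --steps '[[[-43, 0, 30], 0, 70], [[-43, 0, 70], 0, 70], [[-43, 0, 80], 0, 70], [[-43, 0, 80], 0, 70]]'

```text
time_s: 13.75
tool_pos: [448.6, -409.2, 115.9]
ee_rot: [-2.161, -2.272, 0.001]
ft_force: [0.4, -0.1, 0.2]
opening: 0.799
grasp_force: 0.0
```

```bash
python3 -c "
from h import *
go(451.5,-411,21,0.05)
p,d=grab_frame('scene');cv2.imwrite('pics/s7.png',cv2.resize(p[200:380,340:580],None,fx=3,fy=3,interpolation=cv2.INTER_CUBIC))"
```

```text
t 13.75 pos [ 448.6 -409.2  115.9] yang 0.05 q7 1.12 -> shift [-2.3  3.2 94.8] turn -0.0
```

View pics/s7.png

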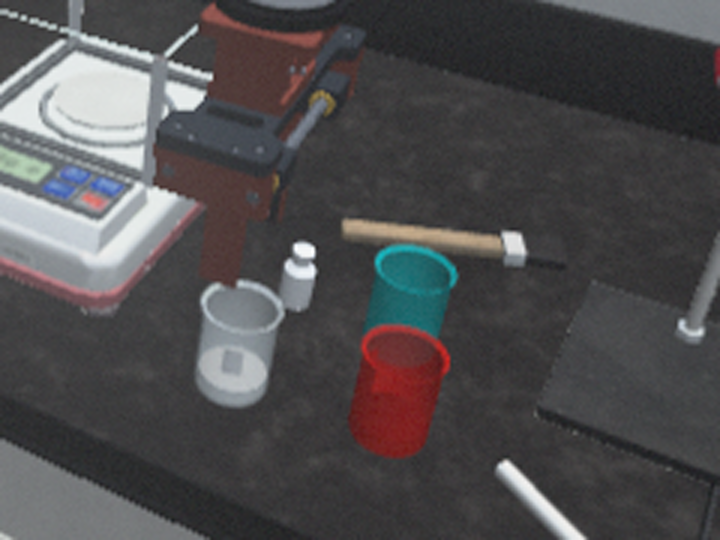

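The near fingertip is at (222,280), just above and beside the white-filled beaker's rim (centre about (241,308)), and nothing is touched. I'll cross-check the rim centre by projection.

```bash
python3 -c "
from h import *
q=lambda a:(np.array(a,float)+.5)/3-.5+[340,200]
print(pts('scene',q([(241,308),(200,308),(283,308)]),z=69))
print(pts('scene',q([(203,275),(237,286),(242,280)]),z=116))"
```

```text
[[ 448.60195458 -414.30432518   69.        ]
 [ 433.66784481 -392.50551063   69.        ]
 [ 463.90738678 -436.64145994   69.        ]]
[[ 408.34922546 -401.04532537  116.        ]
 [ 410.13350122 -422.50665709  116.        ]
 [ 417.23600347 -422.63419345  116.        ]]
```

Emit:
arm_command --steps '[[[-2, 2, 20], 0, 70], [[-2, 2, 45], 0, 70], [[-2, 2, 70], 0, 70], [[-2, 2, 90], 0, 70], [[-2, 2, 94], 0, 70], [[-2, 2, 94], 0, 46], [[-2, 2, 94], 0, 46], [[-2, 2, 94], 0, 46], [[-2, 2, 94], 0, 46], [[-2, 2, 94], 0, 46], [[-2, 2, 94], 0, 46], [[-2, 2, 94], 0, 46]]' --squeeze 10

```text
time_s: 15.0
tool_pos: [453.2, -413.6, 25.8]
ee_rot: [2.163, 2.275, 0.001]
ft_force: [-0.5, 1.2, 7.9]
opening: 0.593
grasp_force: 10.0
```

```bash
python3 -c "
from h import *
s=monitor.observe();print(s['opening']*88,s['grasp_force'],s['ft_force'])
go(451.5,-411,200,0.05)"
```

```text
52.1853069855855 10.000264673726633 [-0.48979725  1.19375056  7.8728514 ]
t 15.0 pos [ 453.2 -413.6   25.8] yang 0.05 q7 1.2 -> shift [   2.4   -1.2 -174.2] turn 0.0
```

Emit:
arm_command --steps '[[[0, 0, -20], 0, 46], [[0, 0, -50], 0, 46], [[0, 0, -90], 0, 46], [[0, 0, -130], 0, 46], [[0, 0, -160], 0, 46], [[0, 0, -175], 0, 46], [[0, 0, -175], 0, 46]]'

```text
time_s: 15.7
tool_pos: [453.0, -413.7, 201.0]
ee_rot: [2.163, 2.274, 0.002]
ft_force: [-0.0, 0.6, -0.3]
opening: 0.587
grasp_force: 10.0
```

```bash
python3 -c "
from h import *
s=monitor.observe();print(s['opening']*88,s['grasp_force'],s['ft_force'])
go(445,-130,200,0.05)
go(573.5,69,200,0.05)"
```

```text
51.67137477331201 9.999980319407769 [-0.01363856  0.61484362 -0.25300254]
t 15.7 pos [ 453.  -413.7  201. ] yang 0.05 q7 1.05 -> shift [283.7   6.2   0.5] turn 0.0
t 15.7 pos [ 453.  -413.7  201. ] yang 0.05 q7 1.05 -> shift [476.  144.5   0.6] turn 0.0
```

Emit:
arm_command --steps '[[[15, 0, 0], 0, 46], [[40, 1, 0], 0, 46], [[70, 2, 0], 0, 46], [[100, 2, 0], 0, 46], [[135, 3, 0], 0, 46], [[170, 4, 0], 0, 46], [[205, 5, 0], 0, 46], [[240, 6, 0], 0, 46], [[270, 9, 0], 0, 46], [[300, 20, 0], 0, 46], [[325, 37, 0], 0, 46], [[350, 54, 0], 0, 46]]'

```text
time_s: 16.9
tool_pos: [487.8, -58.8, 197.6]
ee_rot: [-2.163, -2.276, 0.002]
ft_force: [-0.1, -0.2, -0.2]
opening: 0.593
grasp_force: 10.0
```

Emit:
arm_command --steps '[[[25, 18, 0], 0, 46], [[50, 36, 0], 0, 46], [[75, 54, 0], 0, 46], [[100, 72, 0], 0, 46], [[117, 84, 0], 0, 46], [[126, 90, 0], 0, 46], [[126, 90, 0], 0, 46], [[126, 90, 0], 0, 46], [[126, 90, 0], 0, 46]]'

```text
time_s: 17.8
tool_pos: [571.6, 67.9, 199.1]
ee_rot: [-2.168, -2.274, 0.001]
ft_force: [0.3, -0.3, -0.8]
opening: 0.59
grasp_force: 10.0
```

```bash
python3 -c "
from h import *
s=monitor.observe();print(s['opening']*88,s['grasp_force'],s['ft_force'])
go(573.5,69,37,0.05)
p,d=grab_frame('scene');cv2.imwrite('pics/s8.png',cv2.resize(p[100:310,160:440],None,fx=2.8,fy=2.8,interpolation=cv2.INTER_CUBIC))"
```

```text
51.94483631334342 9.999895939836279 [ 0.27502248 -0.34083944 -0.75755001]
t 17.8 pos [571.6  67.9 199.1] yang 0.048 q7 0.13 -> shift [  1.    2.1 162.1] turn -0.002
```

View pics/s8.png

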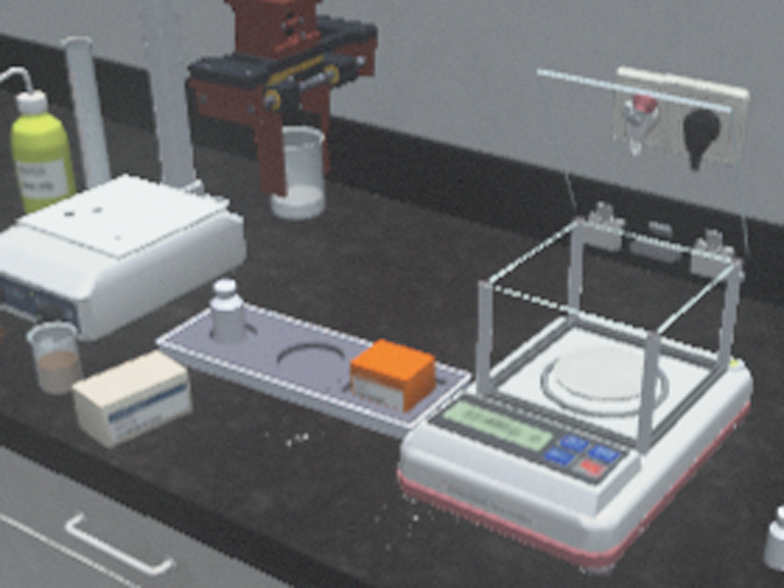

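The beaker is held upright (base at (298,210)), above the large pocket at (312,358).

Emit:
arm_command --steps '[[[1, 2, 35], 0, 46], [[1, 2, 75], 0, 46], [[1, 2, 110], 0, 46], [[1, 2, 135], 0, 46], [[1, 2, 148], 0, 46], [[1, 2, 154], 0, 46], [[1, 2, 157], 0, 46], [[1, 2, 157], 0, 46]]'

```text
time_s: 18.65
tool_pos: [574.8, 70.7, 42.9]
ee_rot: [2.165, 2.275, 0.002]
ft_force: [-0.3, 0.0, -0.6]
opening: 0.587
grasp_force: 10.0
```

Emit:
arm_command --steps '[[[-1, -1, 1], 0, 46], [[-1, -1, 2], 0, 46], [[-1, -1, 3], 0, 46], [[-1, -1, 4], 0, 46], [[-1, -1, 5], 0, 46], [[-1, -1, 5], 0, 46]]'

```text
time_s: 19.25
tool_pos: [573.1, 69.8, 37.0]
ee_rot: [-2.165, -2.276, 0.0]
ft_force: [0.1, 1.1, 0.2]
opening: 0.592
grasp_force: 10.0
```

Emit:
arm_command --steps '[[[0, 0, 1], 0, 46], [[0, 0, 2], 0, 46], [[0, 0, 2], 0, 46]]'

```text
time_s: 19.55
tool_pos: [573.4, 69.8, 36.1]
ee_rot: [-2.165, -2.276, -0.001]
ft_force: [-3.2, 0.0, 10.4]
opening: 0.592
grasp_force: 10.0
```

Contact came at the expected height, so I'll release and retreat.

Emit:
arm_command --steps '[[[0, 0, -1], 0, 68], [[0, 0, -1], 0, 68], [[0, 0, -1], 0, 68], [[0, 0, -15], 0, 68], [[0, 0, -50], 0, 68], [[0, 0, -95], 0, 68], [[0, 0, -140], 0, 68], [[0, -40, -180], 0, 68], [[0, -90, -200], 0, 68], [[0, -125, -200], 0, 68], [[0, -125, -200], 0, 68], [[0, -125, -200], 0, 68]]'

```text
time_s: 20.75
tool_pos: [448.2, 64.0, 236.1]
ee_rot: [-2.163, -2.276, -0.005]
ft_force: [1.1, 0.7, -0.3]
opening: 0.773
grasp_force: 0.0
```

```bash
python3 -c "
from h import *
go(0,0,0)
p,d=grab_frame('scene');cv2.imwrite('pics/s9.png',cv2.resize(p[170:310,160:360],None,fx=4,fy=4,interpolation=cv2.INTER_CUBIC))
p,d=grab_frame('top');cv2.imwrite('pics/t9.png',cv2.resize(p[185:310,150:310],None,fx=4.8,fy=4.8,interpolation=cv2.INTER_CUBIC))"
```

```text
t 20.75 pos [448.2  64.  236.1] yang 0.051 q7 -0.12 -> shift [ -41.8 -451.2  235.3] turn 0.0
```

View pics/s9.png

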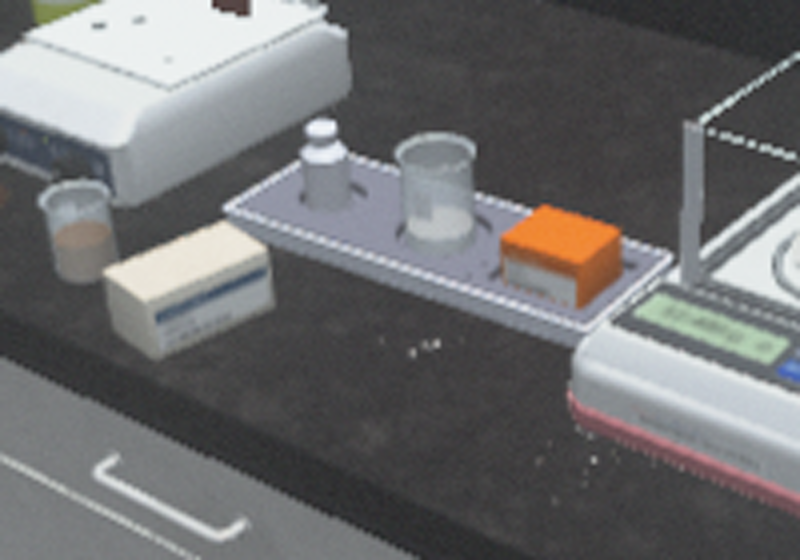

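View pics/t9.png

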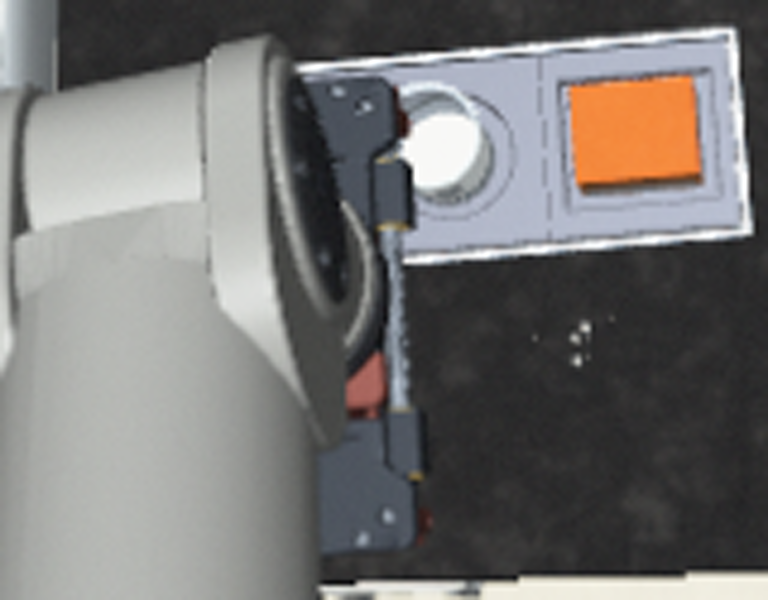

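The scene view shows all three items upright in their pockets: the weight at (325,180), the beaker rim at (436,153) and the carton at (560,255). I'll check them numerically.

```bash
python3 -c "
from h import *
q=lambda a:(np.array(a,float)+.5)/4-.5+[160,170]
print(pts('scene',q([(436,153),(395,153),(477,153)]),z=80),'beaker rim')
print(pts('scene',q([(321,129)]),z=70),'weight head')
print(pts('scene',q([(548,207),(621,237),(578,264),(502,240)]),z=47).mean(0),'carton')
c=lambda a:(np.array(a,float)+.5)/4.8-.5+[150,185]
print(pts('top',c([(567,86),(692,76),(702,176),(578,185)]),z=47).mean(0),'carton top')
p,d=grab_frame('scene')
print(pts('scene',q([(322,128),(560,235),(435,222)]),depth=d))
"
```

```text
[[570.82906282  67.29344228  80.        ]
 [555.57516506  89.37516643  80.        ]
 [586.09234932  45.19579045  80.        ]] beaker rim
[[568.04811419 167.94784011  70.        ]] weight head
[575.20893291 -31.43994676  47.        ] carton
[577.81193741 -27.30059146  47.        ] carton top
[[572.99921478 171.9698921   67.58104597]
 [579.16720255 -26.7440695   44.77074903]
 [550.89589516  54.4343381   41.46633504]]
```

```bash
python3 -c "
from h import *
print(close_job())"
```

```text
the job is handed in; nothing more can be done
None
```

I placed the larger weight, larger beaker and shorter carton upright in their own pockets, left the three look-alikes alone, and handed the job in at about 21 s; `close_job()` returned no verdict.

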